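# Unstack the storage jars onto their display plinths

## Task

Four lidded glass storage jars have come to the shop counter in two stacks, a small jar on top of a larger one. Take the stacks apart and stand each jar upright, in the middle of the dark wooden display plinth that matches its own shape and size (small and large round, small square, oblong), the square and oblong jars lined up with their plinth's edges. It is glass, so set the jars down rather than dropping them, and leave the tumbler and the bowl where they are.

Things in the scene. Friction and masses are not known exactly. Their poses are not given: they have to be found in the camera images.
- long_jar_mid (a point): oblong lidded glass jar, a lower one of a stack: 110 mm along its own x, 60 mm along its own y, 50 mm high, straight sides; loose, about 0.3 kg, stands on the counter (z = 0). Glass body with a flat light-wood lid (the uppermost 12 mm, 1 mm inside the glass all round). The point is its centre, half-way up (25 mm above its foot); z up. One of the two small jars stands on its lid at the start.
- drum_jar_mid (a point): large round lidded glass jar, a lower one of a stack: diameter 68 mm, 50 mm high, straight sides; loose, about 0.2 kg, stands on the counter (z = 0). Glass body with a flat light-wood lid (the uppermost 12 mm). The point is its centre, half-way up (25 mm above its foot); z up. The other small jar stands on its lid at the start.
- small_round_mid (a point): small round lidded glass jar: diameter 40 mm, 45 mm high, straight sides; loose, about 0.1 kg, flat aluminium lid (the uppermost 12 mm). At the start it stands on the lid of one of the two larger jars (foot 50 mm above the counter). The point is its centre, half-way up (22.5 mm above its foot); z up.
- small_square_mid (a point): small square lidded glass jar: 40 x 40 mm with sides along its own x and y, 45 mm high, straight sides; loose, about 0.12 kg, flat aluminium lid (the uppermost 12 mm). At the start it stands on the lid of the other larger jar (foot 50 mm above the counter). The point is its centre, half-way up (22.5 mm above its foot); z up.
- long_plinth_top (a point): oblong dark-wood display plinth for the oblong jar, fixed on the counter: 134 mm along its own x, 84 mm along its own y, 15 mm high, flat top. The point is the middle of its top face; z up.
- drum_plinth_top (a point): large round dark-wood display plinth for the large round jar, fixed: diameter 92 mm, 15 mm high, flat top. The point is the middle of its top face; z up.
- round_plinth_top (a point): small round dark-wood display plinth for the small round jar, fixed: diameter 64 mm, 15 mm high, flat top. The point is the middle of its top face; z up.
- square_plinth_top (a point): square dark-wood display plinth for the small square jar, fixed: 64 x 64 mm with edges along its own x and y, 15 mm high, flat top. The point is the middle of its top face; z up.
- tumbler_mid (a point): loose green drinking glass, rim diameter 66 mm, 105 mm high, standing at the left (+y) side of the work; to be left alone. The point is its centre, half-way up.
- bowl_mid (a point): loose white ceramic bowl, rim diameter 110 mm, 50 mm high, standing at the right (-y) side of the work; to be left alone. The point is on its axis, half-way up.
Mind the look-alikes: they are no part of the job. Leave any green, orange or red look-alike of the part that bears small_round_mid alone.

How it is judged:
At the end, for the whole second after the job is handed in: Each jar on its own plinth, released, at rest: centre within 12 mm of the plinth's centre, foot on it (height within 4 mm), upright within 0.1 rad; oblong and square jars parallel to plinth edges within 0.2 rad (any way round). Tumbler and bowl upright, within 30 mm of their start (horizontal distance between long_jar_mid and long_plinth_top below 0.012 m and z of long_jar_mid in the frame of long_plinth_top between 0.021 and 0.029 m and angle between each of long_jar_mid, drum_jar_mid, small_round_mid, small_square_mid's own z axis and vertical below 0.1 rad and linear speed of each of long_jar, drum_jar, small_round, small_square below 0.02 m/s and angular speed of each of long_jar, drum_jar, small_round, small_square below 0.2 rad/s and angle between the x axis of long_jar_mid and the x axis of long_plinth_top, either way round below 0.2 rad and horizontal distance between drum_jar_mid and drum_plinth_top below 0.012 m and z of drum_jar_mid in the frame of drum_plinth_top between 0.021 and 0.029 m and horizontal distance between small_round_mid and round_plinth_top below 0.012 m and z of small_round_mid in the frame of round_plinth_top between 0.0185 and 0.0265 m and horizontal distance between small_square_mid and square_plinth_top below 0.012 m and z of small_square_mid in the frame of square_plinth_top between 0.0185 and 0.0265 m and (angle between the x axis of small_square_mid and the x axis of square_plinth_top, either way round below 0.2 rad or angle between the x axis of small_square_mid and the y axis of square_plinth_top, either way round below 0.2 rad) and distance of each of tumbler_mid, bowl_mid from where it was at the start of the episode below 0.03 m and angle between each of tumbler_mid, bowl_mid's own z axis and vertical below 0.2 rad); the robot touches nothing.
It fails at once if a jar is dropped or falls (moves faster than 0.7 m/s without the fingers touching it: a drop of about 25 mm) ((linear speed of long_jar above 0.7 m/s and contact force between long_jar and the fingers below 0.01 N) or (linear speed of drum_jar above 0.7 m/s and contact force between drum_jar and the fingers below 0.01 N) or (linear speed of small_round above 0.7 m/s and contact force between small_round and the fingers below 0.01 N) or (linear speed of small_square above 0.7 m/s and contact force between small_square and the fingers below 0.01 N)).
It fails at once if the tumbler or the bowl is pushed more than 30 mm or tipped (distance of any of tumbler_mid, bowl_mid from where it was at the start of the episode above 0.03 m or angle between any of tumbler_mid, bowl_mid's own z axis and vertical above 0.3 rad).
It also fails if it takes over 115 s, if anything falls off the work surface, if the arm or the gripper's body presses on something with over 40 N, if the wrist force passes 120 N, or if a joint passes its speed limit or range.

## Robot

A 6-joint arm with a two-finger parallel gripper is mounted at the origin on the work surface. World frame = base frame: x ahead of the robot, y to its left, z up, the work surface at z = 0. Lengths are in m, angles in rad, forces in N, time in s.
With the tool pointing down it reaches from about 0.35 to 0.925 m from the base axis. Payload 6.4 kg.
Tool frame: the origin (TCP) lies midway between the tips of the shut fingers; the grasp point (between the pads) lies 19 mm behind it (ctrl.tcp_to_grasp is the x of the grasp point in the tool frame, in m); x points along the fingers, y is the direction in which the jaws open and shut, and the axes are right-handed (so a half turn about x gives the same grasp; the last joint's range is limited). The gripper opens to 94 mm and grips with 3 to 60 N. Pads are 16 mm wide; open, the fingers measure 119 mm over their backs; the gripper's body (75 mm by 177 mm) begins 78 mm behind the grasp point.
Start: joints at [-1.49, 0.245, 1.558, -0, 1.339, -0.174], TCP at [0.164, -0.629, 0.205] pointing down, gripper open.
Joint ranges: [-3.13, 3.13], [-1.02, 2.26], [0.13, 2.54], [-0.95, 4.09], [0.21, 2.88], [-2.74, 2.74]. Speed limits (rad/s): [2.57, 2.57, 3.14, 3.14, 3.14, 3.14].

## Interface

Orientations are given as a 3x3 rotation matrix whose columns are the frame's x, y, z axes.
In Python, from plant import ctrl gives the robot as it stands. The module is installed in compiled form; this text tells all that it offers.
- The arm moves only by the tool play_rows, never from a script. Its argument "steps" is a list of rows, each a list of 7 numbers: the turn, a rotation vector about the world's x, y, z in rad, then the shift along the world's x, y, z in cm, then the finger opening in cm, from 0 to 9.4. A call has 1 to 5 rows; each row shifts and turns the pose as measured when the row begins; what a row does not reach is not made up. A row lasts 1/12 s, in which the tool goes at most 41.7 mm and 7.16 degrees, less where a joint would pass 70% of its speed; a pose out of reach is approached as far as the arm can. A call is refused whole if a number of a shift passes 4.17 or a number of a turn 0.125, either way. A call with a gripper value outside its range is refused whole. The fingers move at their own pace and stop on an object; "grip_force" is the grip in N (left out, the last holds). Time passes only in rows, so rows that do not move let the fingers close. It gives the time, the measured TCP pose, the force and the opening at its end, in the units of the state.
- ctrl.get_obs(): the state, without advancing time (a new reading comes with each control period).
- ctrl.read_camera(name): name is "scene" or "top"; returns the picture (384x512x3 uint8, red, green, blue); there is no depth.
- ctrl.camera_info(name): a dict with "intrinsics" (3x3 intrinsics, pixels), "position" and "attitude" of the camera in the world. Camera axes: x right, y down, z forward; pixel columns grow to the right and rows downward; lengths in m; the calibration is good to about 2 mm. A picture is of the moment at which its call begins. camera_info takes no time and is no camera call.
- ctrl.job_done(): hands the job in, once; it reports no verdict.
The state is a dict: "clock": time; "joints": joint angles; "qd": joint speeds; "joint_torque": joint torques, N m; "position": TCP position; "tcp_rot": TCP orientation; "force": force on the tool from outside, world axes, zero at the start; "wrist_torque": the same for the moment, N m; "width": opening from 0.0 (shut) to 1.0 (fully open).
Only numpy, scipy, OpenCV 4.12 (cv2) and the standard library are available. Lean on these libraries where they do the work, as an engineer would, in place of code of your own. Each camera call takes 0.05 s, during which the arm holds its last target. There are 200 camera calls.

## Working session

There is one attempt and no reset: what is moved stays moved. The work goes in short steps, Python scripts to look and compute and a tool call to move; the robot and the scene stay as the last step left them, time stands still between calls to the robot, and variables do not carry over. Pictures are saved under pics/ and viewed, about 12 in all and at most 16, crops included, and the job is handed in when it is done.

Besides the shell and the picture viewer there is one more tool, called after "Call:" in YAML: its name, and indented under it one key for each argument. play_rows: Moves the arm, as the interface text tells. Its arguments: {"type":"object","properties":{"steps":{"type":"array"},"grip_force":{"type":"number"}},"required":["steps"]}

```bash
mkdir -p pics; cat > h.py <<'E'
import numpy as np, cv2
from plant import ctrl
def snap(cam,name,crop=None,s=1):
    im=ctrl.read_camera(cam)[:,:,::-1].copy()
    cv2.imwrite(f'pics/{name}_raw.png',im)
    if crop: x0,y0,x1,y1=crop; im=im[y0:y1,x0:x1]
    cv2.imwrite(f'pics/{name}.png',cv2.resize(im,None,fx=s,fy=s,interpolation=cv2.INTER_CUBIC))
def at(cam,u,v,z):
    c=ctrl.camera_info(cam);K=np.array(c['intrinsics']);R=np.array(c['attitude']);p=np.array(c['position'])
    d=R@np.linalg.inv(K)@[u,v,1]; return p+d*(z-p[2])/d[2]
def pix(cam,P):
    c=ctrl.camera_info(cam);K=np.array(c['intrinsics']);R=np.array(c['attitude']);p=np.array(c['position'])
    q=K@R.T@(np.array(P)-p); return q[:2]/q[2]
E
python3 - <<'E'
from h import *
for c in('top','scene'):
    snap(c,c+'0',None,1.5); print(ctrl.camera_info(c))
o=ctrl.get_obs();print(o)
E
```

```text
{'intrinsics': array([[370.99136574,   0.        , 256.47724629],
       [  0.        , 370.99136574, 186.68369466],
       [  0.        ,   0.        ,   1.        ]]), 'position': array([ 0.32688797, -0.02084274,  1.18535248]), 'attitude': array([[-0.00781304, -0.98356466,  0.18038712],
       [-0.99990885,  0.005698  , -0.01224021],
       [ 0.01101119, -0.18046631, -0.98351953]])}
{'intrinsics': array([[444.01431848,   0.        , 252.89647031],
       [  0.        , 444.01431848, 190.48914116],
       [  0.        ,   0.        ,   1.        ]]), 'position': array([ 1.29846444, -0.55316132,  1.00148154]), 'attitude': array([[ 0.56439059,  0.57559524, -0.59173759],
       [ 0.82550356, -0.39120755,  0.40681755],
       [ 0.00267003, -0.71808549, -0.69594978]])}
{'clock': 0.1, 'joints': array([-1.49006682e+00,  2.45731955e-01,  1.55884671e+00,  7.20952230e-06,
        1.33871863e+00, -1.74059323e-01]), 'qd': array([ 0.00034172, -0.00225378, -0.00269759, -0.00012414, -0.00090664,
       -0.00077096]), 'joint_torque': array([-6.68703365e-06, -4.16913378e+01, -3.15525877e+01,  6.86587882e-02,
        3.09762242e-02, -5.29088879e-05]), 'position': array([ 0.16381675, -0.62847344,  0.20448782]), 'tcp_rot': array([[-1.30471735e-04,  2.52039341e-01, -9.67716980e-01],
       [ 1.69965166e-03, -9.67715535e-01, -2.52039193e-01],
       [-9.99998547e-01, -1.67766576e-03, -3.02119559e-04]]), 'force': array([-0.44846953, -0.06508634,  0.22651583]), 'wrist_torque': array([ 0.0566143 , -0.04454666,  0.00525447]), 'width': 0.9944466682835162}
```

View pics/top0.png

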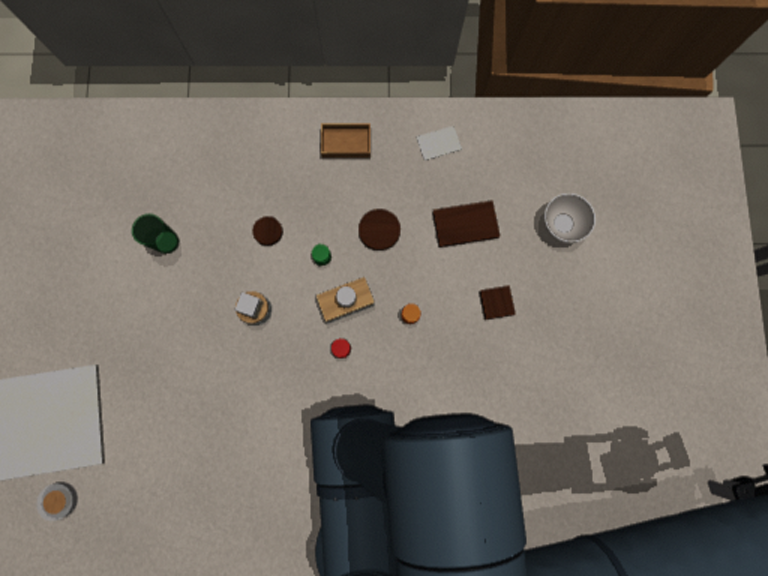

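View pics/scene0.png

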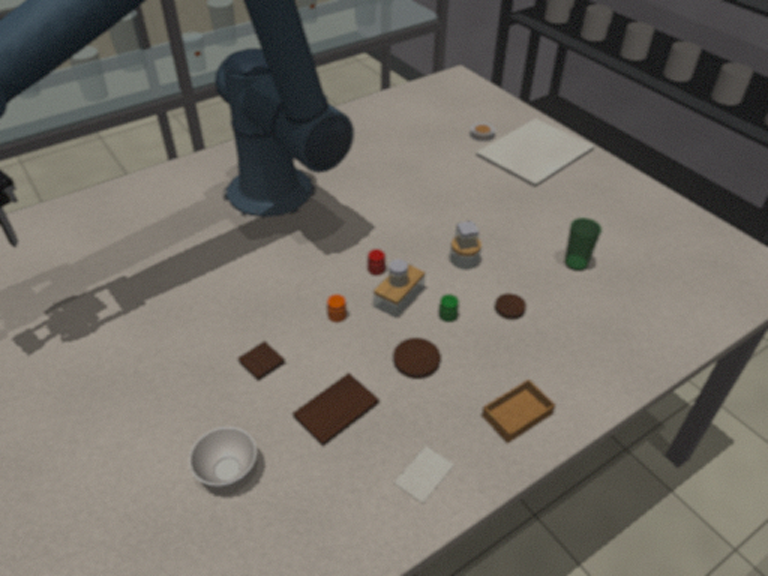

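The pictures show the aluminium-lidded round jar on the oblong jar at top (346,297)/1.5 and the square jar on the drum at (250,305)/1.5. The round look-alikes are green (321,254), orange (411,313) and red (341,348). Only the one with the aluminium lid stands on a larger jar, so that is small_round. I'll confirm this in an enlarged crop.

```bash
python3 - <<'E'
from h import *
im=cv2.imread('pics/top0_raw.png')
a=im[175:240,145:285];cv2.imwrite('pics/c1.png',cv2.resize(a,None,fx=5.7,fy=5.7,interpolation=cv2.INTER_CUBIC))
a=im[125:220,160:350];cv2.imwrite('pics/c2.png',cv2.resize(a,None,fx=4.2,fy=4.2,interpolation=cv2.INTER_CUBIC))
hsv=cv2.cvtColor(im,cv2.COLOR_BGR2HSV)
# dark plinths
m=((im.max(2)<75)&(im[:,:,2].astype(int)>im[:,:,1].astype(int)+12)).astype(np.uint8); m[:120]=0;m[225:]=0
n,l,s,c=cv2.connectedComponentsWithStats(m)
for i in range(1,n):
    if s[i,4]>100:
        p=np.argwhere(l==i)[:,::-1]
        W=np.array([at('top',u,v,.015)[:2] for u,v in p]).astype(np.float32)
        r=cv2.minAreaRect(W); print('plinth',c[i].round(1),'mean',W.mean(0).round(4),'rect',np.round(r[0],4),np.round(r[1],4),round(r[2],1))
# wood lids, z=.05
b,g,r_=[im[:,:,k].astype(int) for k in range(3)]
m=((r_-b>45)&(g-b>15)&(r_>110)).astype(np.uint8); m[:180]=0;m[225:]=0
n,l,s,c=cv2.connectedComponentsWithStats(m)
for i in range(1,n):
    if s[i,4]>60:
        p=np.argwhere(l==i)[:,::-1]
        W=np.array([at('top',u,v,.05)[:2] for u,v in p]).astype(np.float32)
        r=cv2.minAreaRect(W); print('wood',c[i].round(1),'rect',np.round(r[0],4),np.round(r[1],4),round(r[2],1), np.round(cv2.minEnclosingCircle(W)[0],4),cv2.minEnclosingCircle(W)[1])
        P=W.max(0),W.min(0);print(P)
E
```

```text
plinth [310.4 148.5] mean [ 0.6676 -0.2132] rect [ 0.6678 -0.2132] [0.0817 0.1323] 9.0
plinth [252.5 152.5] mean [ 0.655  -0.0232] rect [ 0.6553 -0.0234] [0.0882 0.0844] 89.8
plinth [177.8 153.4] mean [0.6531 0.2197] rect [0.6529 0.2192] [0.059  0.0572] 89.7
plinth [331.3 201.3] mean [ 0.4929 -0.274 ] rect [ 0.4931 -0.2738] [0.0609 0.0622] 9.6
wood [229.3 199.2] rect [0.4977 0.0485] [0.0566 0.1066] 20.9 [0.4972 0.0484] 0.058093201369047165
(array([0.5407301 , 0.10588398], dtype=float32), array([ 0.45374024, -0.00845739], dtype=float32))
wood [170.4 204.8] rect [0.4804 0.2348] [0.052  0.0636] 68.9 [0.4821 0.2399] 0.032477885484695435
(array([0.5137447 , 0.26777378], dtype=float32), array([0.45163423, 0.20979589], dtype=float32))
wood [274.1 208.1] rect [ 0.4673 -0.0892] [0.037  0.0352] 44.3 [ 0.468  -0.0885] 0.019708402454853058
(array([ 0.4867344 , -0.06990338], dtype=float32), array([ 0.44948414, -0.10699458], dtype=float32))
```

View pics/c1.png

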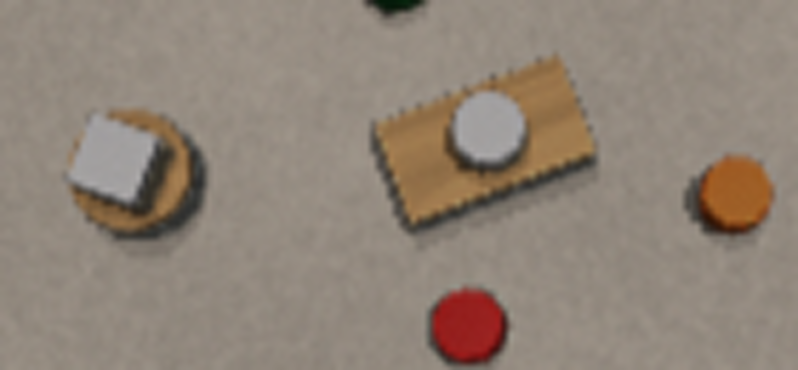

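View pics/c2.png

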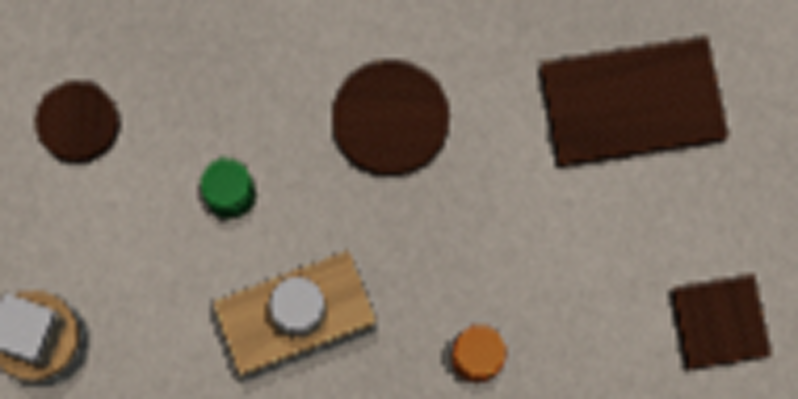

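c1 and c2 confirm it: the grey-lidded round jar (crop 489,129) is on the oblong jar and the square jar is on the drum. The coloured look-alikes stand alone on the counter.

```bash
python3 - <<'E'
from h import *
f=lambda u,v,z:at('top',145+(u+.5)/5.7-.5,175+(v+.5)/5.7-.5,z).round(4)
print('round',f(489,129,.095))
q=np.array([f(*p,.095) for p in[(97,113),(165,149),(136,207),(68,173)]]);print('sq',q[:,:2],q.mean(0),np.linalg.norm(np.diff(q,axis=0),axis=1),[np.degrees(np.arctan2(d[1],d[0]))for d in np.diff(q,axis=0)])
print('drum',f(130,172,.05)); print('red',f(470,325,.045),'orange',f(737,193,.045),'green',at('top',213.7,169.5,.045))
g=lambda u,v,z:at('scene',u/1.5,v/1.5,z).round(4)
print('scene round',g(398.5,267,.095),'sq',g(467,229,.095))
for n,P in dict(long=(.6678,-.2132,.015),drum=(.655,-.0232,.015),rnd=(.653,.2195,.015),sq=(.493,-.274,.015)).items(): print(n,pix('scene',P)*1.5)
E
```

```text
round [0.4955 0.0434 0.095 ]
sq [[0.5052 0.2474]
 [0.486  0.2115]
 [0.4559 0.2254]
 [0.4738 0.2612]] [0.480225 0.236375 0.095   ] [0.04071179 0.03315449 0.04002562] [np.float64(-118.13871523118054), np.float64(155.21278953888546), np.float64(63.434948822922046)]
drum [0.4802 0.2395 0.05  ]
red [0.3971 0.056  0.045 ] orange [ 0.4673 -0.0884  0.045 ] green [0.59181557 0.09920425 0.045     ]
scene round [0.5046 0.0392 0.095 ] sq [0.4891 0.231  0.095 ]
long [336.01791296 403.79940494]
drum [416.56054353 353.57560427]
rnd [509.82426769 302.38925587]
sq [261.04152548 356.4430393 ]
```

Call:
play_rows:
  steps:
    - [0,0,0.12,2.5,3.0,1]
    - [0,0,0.12,2.5,3.0,1]

```text
invalid input
```

```bash
python3 - <<'E'
from h import *
im=cv2.imread('pics/top0_raw.png');s=cv2.imread('pics/scene0_raw.png')
r=lambda a,f:cv2.resize(a,None,fx=f,fy=f,interpolation=cv2.INTER_CUBIC)
a=r(im[188:220,152:192],10); b=r(s[142:182,290:330],10)
c=r(s[168:208,245:285],10)
o=np.zeros((400,1200,3),np.uint8);o[:320,:400]=a;o[:,400:800]=b;o[:,800:]=c
o=cv2.resize(o,(798,266));o=np.vstack([cv2.resize(o[:,:532],(798,399))]);cv2.imwrite('pics/c3.png',o)
E
```

```text
(no output)
```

View pics/c3.png

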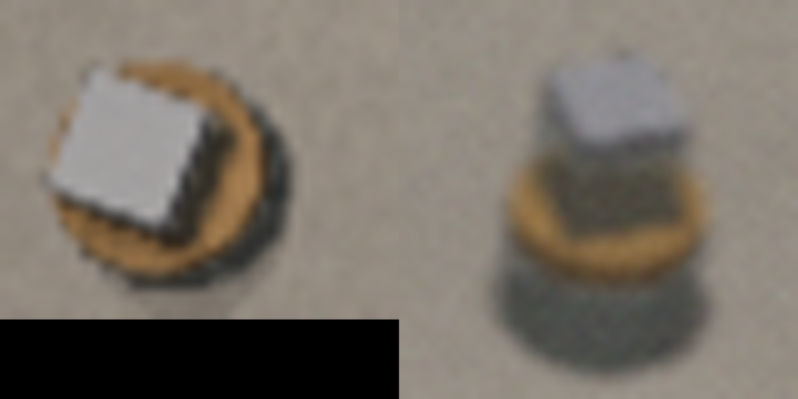

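Call:
play_rows:
  steps:
    - [0,0,0.12,2.5,3.0,1,9.4]
    - [0,0,0.12,2.5,3.0,1,9.4]
    - [0,0,0.12,2.5,3.0,1,9.4]
    - [0,0,0.12,2.5,3.0,0,9.4]
    - [0,0,0.12,2.5,3.0,0,9.4]

```text
clock: 0.52
position: [0.2865, -0.4757, 0.2306]
tcp_rot: [[-0.005, 0.764, -0.646], [0.006, -0.646, -0.764], [-1.0, -0.008, -0.001]]
force: [0.6, -0.8, 0.4]
width: 0.995
```

```bash
python3 - <<'E'
from h import *
print('sq',at('top',164.7,202.2,.095),'drum',at('top',167.3,204.1,.05))
# scene crop: scale 10 , origin (290,142)
print('sc sq',at('scene',290+62.1/2*2/1-.5-40+0,142+9.5,.095))
print('sc sq',at('scene',290+22.1-.5,142+9.6-.5,.095),'scene drum',at('scene',290+20.8-.5,142+21.8-.5,.05))
E
```

```text
sq [0.48178941 0.23738515 0.095     ] drum [0.48223262 0.23984781 0.05      ]
sc sq [0.48495955 0.23547668 0.095     ]
sc sq [0.48338285 0.23678962 0.095     ] scene drum [0.48951518 0.23166448 0.05      ]
```

Call:
play_rows:
  steps:
    - [0,0,0.12,2.2,3.5,0,8]
    - [0,0,0.12,2.2,3.5,0,8]
    - [0,0,0.04,2.2,3.5,0,8]
    - [0,0,0,2.2,3.5,0,8]
    - [0,0,0,2.2,3.5,0,8]

```text
clock: 0.93
position: [0.3957, -0.2979, 0.2293]
tcp_rot: [[-0.007, 0.919, -0.395], [0.005, -0.395, -0.919], [-1.0, -0.009, -0.002]]
force: [0.5, -0.5, -0.6]
width: 0.855
```

Call:
play_rows:
  steps:
    - [0,0,0,1.6,4,0,8]
    - [0,0,0,1.6,4,0,8]
    - [0,0,0,1.6,4,0,8]
    - [0,0,0,1.6,4,0,8]
    - [0,0,0,1.6,4,0,8]

```text
clock: 1.35
position: [0.4709, -0.1038, 0.228]
tcp_rot: [[-0.008, 0.918, -0.396], [0.006, -0.396, -0.918], [-1.0, -0.01, -0.003]]
force: [0.9, -0.2, -0.2]
width: 0.849
```

Call:
play_rows:
  steps:
    - [0,0,0,0.2,4,0,8]
    - [0,0,0,0.2,4,0,8]
    - [0,0,0,0.2,4,0,8]
    - [0,0,0,0.2,4,0,8]
    - [0,0,0,0,0,0,8]

```text
clock: 1.77
position: [0.4777, 0.0683, 0.2266]
tcp_rot: [[-0.009, 0.921, -0.389], [0.009, -0.389, -0.921], [-1.0, -0.012, -0.004]]
force: [0.0, 0.1, 0.0]
width: 0.85
```

Call:
play_rows:
  steps:
    - [-0.009,-0.009,0,0.1,4,0,7]
    - [0,0,0,0.1,4,0,7]
    - [0,0,0,0.1,4,0,7]
    - [0,0,0,0.1,4,0,7]
    - [0,0,0,0,0.9,0,7]

```text
clock: 2.18
position: [0.4802, 0.2382, 0.2252]
tcp_rot: [[-0.001, 0.92, -0.393], [-0.003, -0.393, -0.92], [-1.0, 0.0, 0.003]]
force: [0.3, -0.3, -0.9]
width: 0.748
```

Call:
play_rows:
  steps:
    - [0,0,0,0,0,0,7]
    - [0,0,0,0,0,-4,7]
    - [0,0,0,0,0,-4,7]
    - [0,0,0,0,0,0,7]

```text
clock: 2.52
position: [0.4816, 0.2381, 0.145]
tcp_rot: [[0.005, 0.921, -0.389], [-0.003, -0.389, -0.921], [-1.0, 0.005, 0.001]]
force: [-0.2, -0.5, -0.5]
width: 0.746
```

```bash
python3 - <<'E'
from h import *
snap('scene','s1',(240,100,360,200),6)
o=ctrl.get_obs();print(o['position'],o['tcp_rot'],o['joints'])
E
```

```text
[0.4834539  0.23850804 0.1485326 ] [[ 0.00885348  0.92106691 -0.38930368]
 [-0.00178431 -0.38930377 -0.9211077 ]
 [-0.99995922  0.00884965 -0.00180323]] [ 0.2499667   0.04098353  1.89386672 -0.004207    1.19860832  0.65136484]
```

View pics/s1.png

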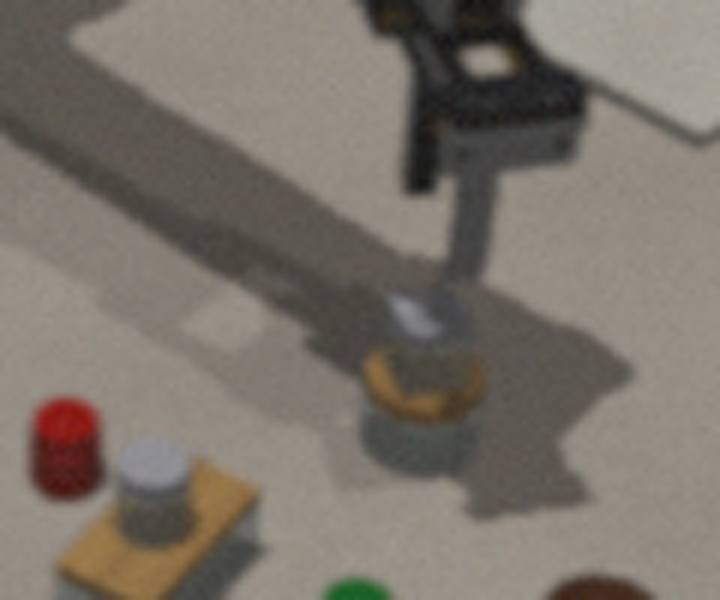

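Call:
play_rows:
  steps:
    - [0.002,0.009,0,0,-0.1,-3,7]
    - [0,0,0,0,0,-3,7]
    - [0,0,0,0,0,-2,7]
    - [0,0,0,0,0,0,7]

```text
clock: 2.9
position: [0.4909, 0.2344, 0.0766]
tcp_rot: [[0.014, 0.919, -0.394], [0.003, -0.394, -0.919], [-1.0, 0.011, -0.008]]
force: [-0.2, -0.2, -1.1]
width: 0.745
```

Call:
play_rows:
  steps:
    - [-0.003,0.014,0,-0.7,0.25,-0.8,7]
    - [0,0,0,0,0,-0.8,7]
    - [0,0,0,0,0,0,7]

```text
clock: 3.15
position: [0.488, 0.2362, 0.0659]
tcp_rot: [[0.007, 0.918, -0.397], [0.001, -0.397, -0.918], [-1.0, 0.006, -0.004]]
force: [-0.2, 0.8, -0.4]
width: 0.743
```

Call:
play_rows:
  steps:
    - [-0.001,0.007,0,-0.5,0.1,-0.5,7]
    - [0,0,0,0,0,0,7]

```text
clock: 3.32
position: [0.4844, 0.2376, 0.0632]
tcp_rot: [[0.003, 0.918, -0.397], [0.001, -0.397, -0.918], [-1.0, 0.002, -0.002]]
force: [-0.4, 0.6, 0.2]
width: 0.746
```

Call:
play_rows:
  steps:
    - [0,0,0,0,0,0,4.8]
    - [0,0,0,0,0,0,4.2]
    - [0,0,0,0,0,0,3.8]
    - [0,0,0,0,0,0,3.5]
    - [0,0,0,0,0,0,3.3]
  grip_force: 15

```text
clock: 3.73
position: [0.4855, 0.2384, 0.0655]
tcp_rot: [[0.007, 0.918, -0.396], [0.002, -0.396, -0.918], [-1.0, 0.005, -0.005]]
force: [0.4, -0.1, -0.2]
width: 0.424
```

Call:
play_rows:
  steps:
    - [0,0,0,0,0,0,3.3]
    - [0,0,0,0,0,0.5,3.3]
    - [0,0,0,0,0,1,3.3]
    - [0,0,0,0,0,2,3.3]
    - [0,0,0,0,0,3,3.3]
  grip_force: 20

```text
clock: 4.15
position: [0.4796, 0.2367, 0.1262]
tcp_rot: [[-0.009, 0.918, -0.396], [-0.002, -0.396, -0.918], [-1.0, -0.007, 0.005]]
force: [0.2, 0.2, -2.1]
width: 0.423
```

```bash
python3 - <<'E'
from h import *
snap('scene','s2',(240,90,360,190),6)
o=ctrl.get_obs();print(o['position'],o['tcp_rot'],o['joints'],o['width'],o['force'])
E
```

```text
[0.48427622 0.23808638 0.13410832] [[ 0.00355358  0.91817452 -0.39616023]
 [ 0.00136946 -0.39616683 -0.91817752]
 [-0.99999275  0.00272029 -0.00266521]] [2.46484187e-01 6.25221190e-02 1.89998852e+00 4.99577167e-04
 1.17530173e+00 6.53628873e-01] 0.42357266771030316 [2.84999997 2.34050899 2.23209431]
```

View pics/s2.png

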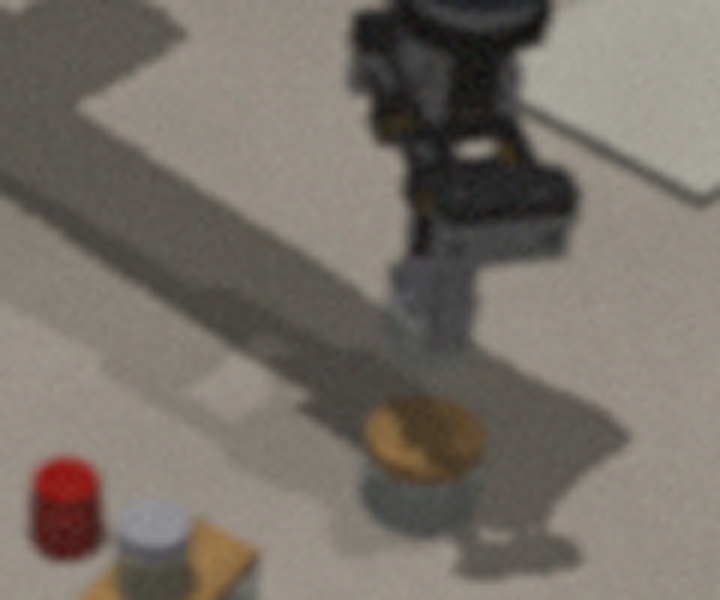

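Call:
play_rows:
  steps:
    - [-0.001,0.004,0,0,0,3,3.3]
    - [0,0,0,0,-1.5,3,3.3]
    - [0,0,0.1,0,-3,1,3.3]
    - [0,0,0.1,0,-3.5,0,3.3]
    - [0,0,0.1,0,-3.5,0,3.3]

```text
clock: 4.62
position: [0.4858, 0.1245, 0.2152]
tcp_rot: [[0.012, 0.996, -0.085], [0.003, -0.085, -0.996], [-1.0, 0.012, -0.004]]
force: [-0.1, -0.2, -1.7]
width: 0.425
```

Call:
play_rows:
  steps:
    - [0,0,0.1,0,-3.5,0,3.3]
    - [0,0,0.1,0,-3.5,0,3.3]
    - [0,0,0.07,0,-3.5,0,3.3]
    - [0,0,0,0,-3.5,0,3.3]
    - [0,0,0,0,-3.5,0,3.3]

```text
clock: 5.03
position: [0.4859, -0.058, 0.2212]
tcp_rot: [[0.022, 0.979, 0.204], [0.005, 0.204, -0.979], [-1.0, 0.023, -0.0]]
force: [1.4, -0.1, -1.6]
width: 0.422
```

Call:
play_rows:
  steps:
    - [0,0,0,0,-3.5,0,3.3]
    - [0,0,0,0,-3.5,0,3.3]
    - [0,0,0,0,-3.5,0,3.3]
    - [0,0,0,0,-2.5,0,3.3]
    - [0,0,0,0,0,0,3.3]

```text
clock: 5.45
position: [0.4847, -0.2007, 0.2256]
tcp_rot: [[0.029, 0.98, 0.197], [-0.001, 0.197, -0.98], [-1.0, 0.028, 0.007]]
force: [0.5, 0.5, -1.5]
width: 0.424
```

Call:
play_rows:
  steps:
    - [0.001,0.029,-0.03,0.4,-3,0,3.3]
    - [0,0,0,0.4,-3,-1,3.3]
    - [0,0,0,0,-1.3,-3,3.3]
    - [0,0,0,0,0,-3,3.3]
    - [0,0,0,0,0,-3,3.3]

```text
clock: 5.87
position: [0.4977, -0.2814, 0.1346]
tcp_rot: [[0.016, 0.986, 0.164], [-0.014, 0.164, -0.986], [-1.0, 0.014, 0.017]]
force: [0.2, -0.1, -1.8]
width: 0.424
```

Call:
play_rows:
  steps:
    - [0,0.01,0,0,0,-3,3.3]
    - [0,0,0,0,0,-2,3.3]
    - [0,0,0,0,0,0,3.3]

```text
clock: 6.12
position: [0.4949, -0.278, 0.0777]
tcp_rot: [[-0.001, 0.987, 0.164], [-0.009, 0.164, -0.987], [-1.0, -0.002, 0.008]]
force: [1.0, 1.0, -1.7]
width: 0.425
```

Call:
play_rows:
  steps:
    - [0.009,-0.001,0,-0.2,0.5,-2,3.3]
    - [0,0,0,0,0,-1.5,3.3]
    - [0,0,0,0,0,0,3.3]
    - [0,0,0,0,0,0,3.3]

```text
clock: 6.45
position: [0.4952, -0.2723, 0.0462]
tcp_rot: [[0.004, 0.986, 0.165], [-0.001, 0.165, -0.986], [-1.0, 0.004, 0.002]]
force: [0.4, 0.9, -0.4]
width: 0.423
```

Call:
play_rows:
  steps:
    - [0.001,0.004,0,-0.2,0,-1.2,3.3]
    - [0,0,0,0,0,-0.3,3.3]
    - [0,0,0,0,0,-0.2,3.3]

```text
clock: 6.7
position: [0.4962, -0.2741, 0.0333]
tcp_rot: [[0.006, 0.986, 0.166], [-0.006, 0.166, -0.986], [-1.0, 0.005, 0.007]]
force: [0.1, -0.6, -1.2]
width: 0.424
```

```bash
python3 - <<'E'
from h import *
snap('scene','s3',(120,170,320,320),4)
o=ctrl.get_obs();print(o['position'],o['tcp_rot'],o['force'])
E
```

```text
[ 0.49578614 -0.27378576  0.0327311 ] [[ 0.00521836  0.98609863  0.16607909]
 [-0.00510898  0.16610547 -0.98609476]
 [-0.99997333  0.0042973   0.00590476]] [-0.89293704  0.01852425 -2.10734445]
```

View pics/s3.png

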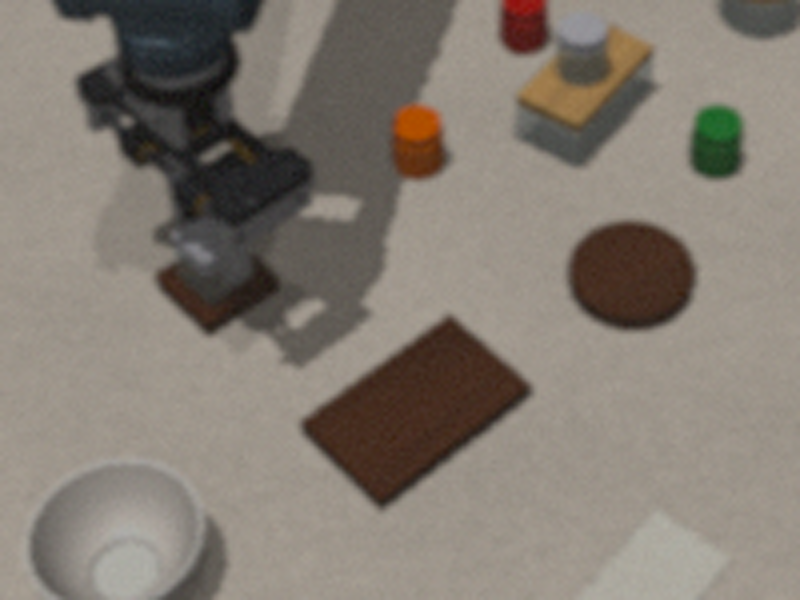

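Call:
play_rows:
  steps:
    - [0.005,0.005,0,-0.3,0,-0.3,3.3]
    - [0,0,0,0,0,-0.15,3.3]
    - [0,0,0,0,0,0,3.3]

```text
clock: 7.0
position: [0.4934, -0.2744, 0.0308]
tcp_rot: [[0.0, 0.986, 0.167], [-0.0, 0.167, -0.986], [-1.0, 0.0, 0.0]]
force: [0.4, 0.5, -1.5]
width: 0.424
```

Call:
play_rows:
  steps:
    - [0,0,0,0,0,-0.2,3.3]
    - [0,0,0,0,0,-0.1,3.3]

```text
clock: 7.17
position: [0.4938, -0.2749, 0.0302]
tcp_rot: [[0.0, 0.986, 0.167], [0.0, 0.167, -0.986], [-1.0, 0.0, -0.0]]
force: [-4.1, 3.6, 7.0]
width: 0.423
```

Contact at z = 0.030, as predicted. Releasing.

Call:
play_rows:
  steps:
    - [0,0,0,0,0,0.05,4.3]
    - [0,0,0,0,0,0,5]
    - [0,0,0,0,0,0,6.5]
    - [0,0,0,0,0,0,6.5]

```text
clock: 7.5
position: [0.4945, -0.276, 0.0315]
tcp_rot: [[0.002, 0.986, 0.166], [-0.002, 0.166, -0.986], [-1.0, 0.002, 0.002]]
force: [-0.2, 0.9, 0.3]
width: 0.635
```

Call:
play_rows:
  steps:
    - [0,0,0,0,0,1,6.5]
    - [0,0,0,0,0,3,6.5]
    - [0,0,0,0,0,4,6.5]
    - [0,0,0,0,0,4,6.5]
    - [0,0,0,0,2,3,6.5]

```text
clock: 7.92
position: [0.4881, -0.2529, 0.1797]
tcp_rot: [[-0.012, 0.987, 0.163], [0.01, 0.163, -0.987], [-1.0, -0.01, -0.012]]
force: [1.7, 0.0, 0.0]
width: 0.692
```

Call:
play_rows:
  steps:
    - [0,0,0,0,4,0,6.5]
    - [0,0,0,0,4,0,6.5]
    - [0,0,0,0,4,0,6.5]
    - [0,0,0,0,4,0,6.5]
    - [0,0,0,0,4,0,6.5]

```text
clock: 8.33
position: [0.4928, -0.054, 0.196]
tcp_rot: [[0.011, 0.988, 0.152], [-0.005, 0.152, -0.988], [-1.0, 0.01, 0.006]]
force: [1.3, 0.4, 0.2]
width: 0.694
```

```bash
python3 - <<'E'
from h import *
im=ctrl.read_camera('top')[:,:,::-1].copy();cv2.imwrite('pics/t4_raw.png',im)
r=lambda a:cv2.resize(a,(400,400),interpolation=cv2.INTER_CUBIC)
o=np.hstack([r(im[181:221,311:351]),r(im[182:222,150:190])])
cv2.imwrite('pics/t4.png',o)
o=ctrl.get_obs();print(o['position'],o['tcp_rot'],o['force'])
E
```

```text
[ 0.49234757 -0.04771453  0.195874  ] [[ 1.03812334e-02  9.87326378e-01  1.58363040e-01]
 [-4.92310132e-04  1.58376602e-01 -9.87378656e-01]
 [-9.99945992e-01  1.01722446e-02  2.13021525e-03]] [-0.33329085  4.61121508  0.37831435]
```

View pics/t4.png

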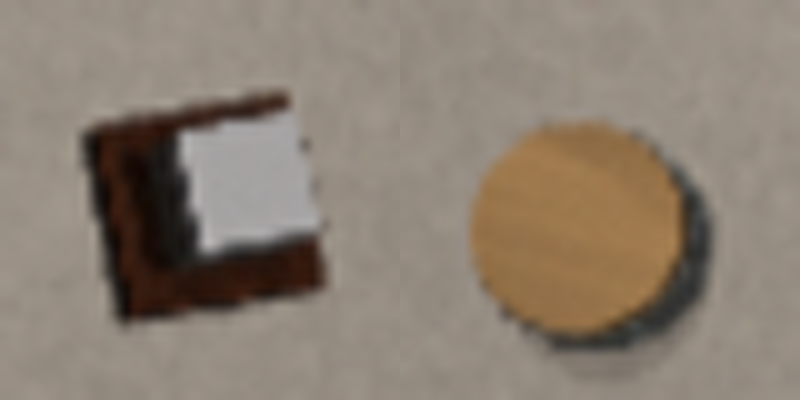

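```bash
python3 - <<'E'
from h import *
print('sq',at('top',335.5,198.6,.06),'drum',at('top',167.2,204.2,.05))
print('round scene', at('scene',120+583/4-.4,170+24/4+0,.095))
E
```

```text
sq [ 0.4946476  -0.27743763  0.06      ] drum [0.48192435 0.24014368 0.05      ]
round scene [0.49679534 0.04366737 0.095     ]
```

Call:
play_rows:
  steps:
    - [0,0.01,0,0.2,3.5,0,6.5]
    - [0,0,0,0,3.5,-1,6.5]
    - [0,0,0,0,2.3,-3,6.5]
    - [0,0,0,0,0,-3,6.5]
    - [0,0,0,0,0,0,6.5]

```text
clock: 8.8
position: [0.496, 0.0508, 0.1305]
tcp_rot: [[0.012, 0.986, 0.164], [-0.003, 0.164, -0.986], [-1.0, 0.012, 0.005]]
force: [-1.7, 0.6, -0.6]
width: 0.693
```

The square jar sits about 4 mm from the centre of its plinth and is aligned with it. Next is the small round jar at (0.4957, 0.0435).

Call:
play_rows:
  steps:
    - [0.003,0.012,0,0,-0.7,0,6.5]
    - [0,0,0,0,0,-2,6.5]
    - [0,0.005,0,0,0,-2,6.5]
    - [0,0,0,0,0,0,6.5]

```text
clock: 9.13
position: [0.4995, 0.0402, 0.0959]
tcp_rot: [[0.0, 0.987, 0.164], [-0.001, 0.164, -0.987], [-1.0, -0.0, 0.001]]
force: [-0.2, -0.1, -0.3]
width: 0.693
```

Call:
play_rows:
  steps:
    - [0,0,0,-0.3,0.3,-1.5,6.5]
    - [0,0,0,0,0,-1.5,6.5]
    - [0,0,0,-0.3,0,-0.4,6.5]
    - [0,0,0,0,0,0,6.5]

```text
clock: 9.47
position: [0.4994, 0.0381, 0.0698]
tcp_rot: [[0.01, 0.987, 0.158], [-0.003, 0.158, -0.987], [-1.0, 0.009, 0.004]]
force: [-0.1, -0.1, 1.0]
width: 0.695
```

Call:
play_rows:
  steps:
    - [0.003,0.01,0,-0.4,0.5,-0.7,6.5]
    - [0,0,0,0,0,0,6.5]
    - [0,0,0,0,0,0,6.5]

```text
clock: 9.72
position: [0.4981, 0.0419, 0.0668]
tcp_rot: [[0.005, 0.988, 0.156], [-0.0, 0.156, -0.988], [-1.0, 0.005, 0.001]]
force: [-0.1, -0.4, 0.2]
width: 0.693
```

Call:
play_rows:
  steps:
    - [0,0.005,0,-0.3,0.15,-0.5,5.5]
    - [0,0,0,0,0,0,4.8]
    - [0,0,0,0,0,0,4.2]
    - [0,0,0,0,0,0,3.8]
    - [0,0,0,0,0,0,3.3]

```text
clock: 10.13
position: [0.4959, 0.0436, 0.0631]
tcp_rot: [[0.003, 0.988, 0.157], [-0.001, 0.157, -0.988], [-1.0, 0.002, 0.001]]
force: [-0.2, -0.0, 0.1]
width: 0.419
```

Call:
play_rows:
  steps:
    - [0,0,0,0,0,0,3.3]
    - [0,0,0,0,0,0,3.3]

```text
clock: 10.3
position: [0.496, 0.0436, 0.0632]
tcp_rot: [[0.003, 0.988, 0.157], [-0.001, 0.157, -0.988], [-1.0, 0.002, 0.001]]
force: [0.0, -1.1, -0.2]
width: 0.417
```

Call:
play_rows:
  steps:
    - [0,0,0,0,0,0.5,3.3]
    - [0,0,0,0,0,1.5,3.3]
    - [0,0,0,0,0,3,3.3]
    - [0,0,0,1,1,3,3.3]
    - [0,0,0,2.2,2.5,0,3.3]

```text
clock: 10.72
position: [0.5227, 0.0776, 0.144]
tcp_rot: [[-0.008, 0.988, 0.153], [-0.0, 0.153, -0.988], [-1.0, -0.008, -0.001]]
force: [0.9, -0.9, 0.4]
width: 0.421
```

Call:
play_rows:
  steps:
    - [0,0,0,2.6,3,0,3.3]
    - [0,0,0,2.6,3,0,3.3]
    - [0,0,0,2.6,3,0,3.3]
    - [0,0,0,2.6,3,0,3.3]
    - [0,0,0,0,0,0,3.3]

```text
clock: 11.13
position: [0.6334, 0.2057, 0.1477]
tcp_rot: [[-0.002, 0.988, 0.152], [0.001, 0.152, -0.988], [-1.0, -0.002, -0.001]]
force: [-0.6, -0.1, -0.8]
width: 0.423
```

Call:
play_rows:
  steps:
    - [0,0,0,1.4,1,0,3.3]
    - [0,0,0,0,0,-2.5,3.3]
    - [0,0,0,0,0,-2.5,3.3]
    - [0,0,0,0,0,-2.5,3.3]
    - [0,0,0,0,0,0,3.3]

```text
clock: 11.55
position: [0.6491, 0.2192, 0.0712]
tcp_rot: [[-0.001, 0.988, 0.156], [0.001, 0.156, -0.988], [-1.0, -0.001, -0.001]]
force: [-0.8, -0.2, -3.1]
width: 0.422
```

Call:
play_rows:
  steps:
    - [0,0,0,0,0,-0.5,3.3]
    - [0,0,0,0,0,0,3.3]

```text
clock: 11.72
position: [0.6483, 0.2189, 0.0659]
tcp_rot: [[-0.003, 0.988, 0.156], [0.001, 0.156, -0.988], [-1.0, -0.003, -0.001]]
force: [-0.5, 0.4, -1.7]
width: 0.419
```

Call:
play_rows:
  steps:
    - [0,0,0,0.5,0.1,-1.5,3.3]
    - [0,0,0,0,0,-1.2,3.3]
    - [0,0,0,0,0,0,3.3]

```text
clock: 11.97
position: [0.6561, 0.22, 0.0433]
tcp_rot: [[0.004, 0.988, 0.156], [0.002, 0.156, -0.988], [-1.0, 0.004, -0.001]]
force: [-0.0, 0.8, -2.4]
width: 0.422
```

Call:
play_rows:
  steps:
    - [0,0,0,0,0,-0.5,3.3]
    - [0,0,0,0,0,-0.2,3.3]
    - [0,0,0,0,0,0,3.3]

```text
clock: 12.22
position: [0.6574, 0.22, 0.0387]
tcp_rot: [[0.007, 0.988, 0.156], [0.002, 0.155, -0.988], [-1.0, 0.008, -0.001]]
force: [0.7, -1.5, -1.5]
width: 0.423
```

Call:
play_rows:
  steps:
    - [-0.002,0.007,0,-0.4,0,-0.5,3.3]
    - [0,0,0,0,0,-0.3,3.3]
    - [0,0,0,0,0,-0.1,3.3]

```text
clock: 12.47
position: [0.654, 0.2202, 0.0309]
tcp_rot: [[0.002, 0.988, 0.156], [0.001, 0.156, -0.988], [-1.0, 0.002, -0.0]]
force: [-0.5, -0.4, -2.0]
width: 0.419
```

Call:
play_rows:
  steps:
    - [0,0,0,0,0,-0.2,3.3]
    - [0,0,0,0,0,-0.15,3.3]

```text
clock: 12.63
position: [0.654, 0.2203, 0.0281]
tcp_rot: [[0.002, 0.988, 0.156], [0.001, 0.156, -0.988], [-1.0, 0.002, -0.0]]
force: [-4.9, -0.4, 9.1]
width: 0.425
```

Contact again. Release and retreat towards the drum at (0.482, 0.240).

Call:
play_rows:
  steps:
    - [0,0,0,0,0,0.05,4.4]
    - [0,0,0,0,0,0,5]
    - [0,0,0,0,0,0,6.5]
    - [0,0,0,0,0,0,6.5]

```text
clock: 12.97
position: [0.6551, 0.2205, 0.0297]
tcp_rot: [[0.005, 0.988, 0.156], [0.001, 0.156, -0.988], [-1.0, 0.005, -0.0]]
force: [-0.7, 0.1, 0.3]
width: 0.634
```

Call:
play_rows:
  steps:
    - [0,0,0,0,0,1,6.5]
    - [0,0,0,0,0,3,6.5]
    - [0,0,0,0,0,3.5,6.5]
    - [0,0,0,-2,0,3,9]
    - [0,0,0,-3,0,0,9]

```text
clock: 13.38
position: [0.6055, 0.2193, 0.1383]
tcp_rot: [[0.003, 0.988, 0.153], [0.001, 0.153, -0.988], [-1.0, 0.003, -0.0]]
force: [0.5, 0.6, 1.7]
width: 0.798
```

Call:
play_rows:
  steps:
    - [0,0,0,-3,0.5,0,9]
    - [0,0,0,-3,0.5,0,9]
    - [0,0,0,-2.5,0.5,0,9]
    - [0,0,0,0,0,0,9]
    - [0,0,0,0,0,0,9]

```text
clock: 13.8
position: [0.5164, 0.2352, 0.1463]
tcp_rot: [[0.013, 0.988, 0.154], [0.003, 0.154, -0.988], [-1.0, 0.014, -0.001]]
force: [0.4, 0.5, 0.1]
width: 0.956
```

Call:
play_rows:
  steps:
    - [-0.003,0.014,0,-3.4,0.5,0,9.2]
    - [0,0,0,0,0,-2,9.2]
    - [0,0,0,0,0,-2,9.2]
    - [0,0,0,0,0,0,9.2]

```text
clock: 14.13
position: [0.4864, 0.2406, 0.1101]
tcp_rot: [[0.008, 0.988, 0.153], [0.002, 0.153, -0.988], [-1.0, 0.009, -0.001]]
force: [-0.9, -0.3, -0.9]
width: 0.977
```

Call:
play_rows:
  steps:
    - [0,0,0,0,0,0,9.2]
    - [0,0,0,0,0,0,9.2]

```text
clock: 14.3
position: [0.4882, 0.2403, 0.111]
tcp_rot: [[0.009, 0.988, 0.152], [0.002, 0.152, -0.988], [-1.0, 0.009, -0.001]]
force: [0.1, 0.6, 0.1]
width: 0.975
```

Call:
play_rows:
  steps:
    - [-0.002,0.009,0,-0.7,0,-2,9.2]
    - [0,0,0,0,0,-2,9.2]
    - [0,0,0,0,0,0,9.2]
    - [0,0,0,0,0,0,9.2]

```text
clock: 14.63
position: [0.4877, 0.2408, 0.0761]
tcp_rot: [[0.01, 0.989, 0.15], [0.003, 0.15, -0.989], [-1.0, 0.01, -0.001]]
force: [0.1, 0.4, 1.1]
width: 0.978
```

Call:
play_rows:
  steps:
    - [-0.003,0.01,0,-0.8,0,-1.5,9.2]
    - [0,0,0,0,0,-0.3,9.2]
    - [0,0,0,0,0,0,9.2]

```text
clock: 14.88
position: [0.482, 0.2413, 0.0602]
tcp_rot: [[0.004, 0.989, 0.15], [0.001, 0.15, -0.989], [-1.0, 0.004, -0.0]]
force: [-0.3, 0.2, -0.2]
width: 0.977
```

Call:
play_rows:
  steps:
    - [0,0.005,0,-0.3,0,-1.5,9.2]
    - [0,0.003,0,-0.2,0,-1.5,9.2]
    - [0,0,0,0,0,0,9.2]

```text
clock: 15.13
position: [0.4777, 0.2417, 0.0296]
tcp_rot: [[-0.001, 0.989, 0.15], [0.002, 0.15, -0.989], [-1.0, -0.001, -0.002]]
force: [-0.2, 0.3, -0.3]
width: 0.98
```

Call:
play_rows:
  steps:
    - [0,0.004,0,-0.3,0,-1,9.2]
    - [0,0,0,0,0,-0.5,9.2]
    - [0,0,0,0,0,0,9.2]

```text
clock: 15.38
position: [0.4743, 0.2417, 0.0129]
tcp_rot: [[-0.006, 0.989, 0.15], [0.002, 0.15, -0.989], [-1.0, -0.006, -0.002]]
force: [-0.7, -1.0, 0.7]
width: 0.978
```

Call:
play_rows:
  steps:
    - [-0.002,-0.006,0,0.7,-0.1,0,8.5]
    - [0,0,0,0,0,0,8]
    - [0,0,0,0,0,0,7.5]

```text
clock: 15.63
position: [0.4823, 0.2407, 0.0131]
tcp_rot: [[0.001, 0.989, 0.15], [-0.001, 0.15, -0.989], [-1.0, 0.001, 0.001]]
force: [-0.0, 0.1, 0.4]
width: 0.82
```

Call:
play_rows:
  steps:
    - [0,0,0,0,0,0,7]
    - [0,0,0,0,0,0,6.6]
    - [0,0,0,0,0,0,6.2]
    - [0,0,0,0,0,0,6.0]
    - [0,0,0,0,0,0,6.0]
  grip_force: 25

```text
clock: 16.05
position: [0.4828, 0.2407, 0.0137]
tcp_rot: [[0.002, 0.989, 0.15], [-0.0, 0.15, -0.989], [-1.0, 0.002, 0.001]]
force: [0.2, 0.0, -0.7]
width: 0.722
```

Call:
play_rows:
  steps:
    - [0,0,0,0,0,0,6.0]
    - [0,0,0,0,0,0.5,6.0]
    - [0,0,0,0,0,1.5,6.0]
    - [0,0,0,0,0,3,6.0]
    - [0,0,0,0,0,3,6.0]

```text
clock: 16.47
position: [0.4756, 0.2387, 0.0889]
tcp_rot: [[-0.015, 0.989, 0.149], [-0.005, 0.149, -0.989], [-1.0, -0.016, 0.002]]
force: [1.5, 1.2, -2.3]
width: 0.718
```

Call:
play_rows:
  steps:
    - [0,0,0,0,0,3,6.0]
    - [0,0,0,0.8,-1.2,2,6.0]
    - [0,0,0,1.6,-2.6,0,6.0]
    - [0,0,0,2,-3,0,6.0]
    - [0,0,0,2,-3,0,6.0]

```text
clock: 16.88
position: [0.5411, 0.1435, 0.151]
tcp_rot: [[-0.003, 0.987, 0.161], [-0.001, 0.161, -0.987], [-1.0, -0.003, 0.0]]
force: [1.1, 0.6, -1.9]
width: 0.72
```

Call:
play_rows:
  steps:
    - [0,0,0,2,-3,0,6.0]
    - [0,0,0,2,-3,0,6.0]
    - [0,0,0,2,-3,0,6.0]
    - [0,0,0,1.6,-2.5,0,6.0]
    - [0,0,0,0,0,0,6.0]

```text
clock: 17.3
position: [0.6221, 0.0177, 0.1537]
tcp_rot: [[0.001, 0.988, 0.157], [-0.003, 0.157, -0.988], [-1.0, 0.001, 0.003]]
force: [1.0, -0.3, -2.7]
width: 0.72
```

Call:
play_rows:
  steps:
    - [0,0,0,1.6,-2,0,6.0]
    - [0,0,0,1.4,-1.7,-1,6.0]
    - [0,0,0,0,0,-2.5,6.0]
    - [0,0,0,0,0,-2.5,6.0]
    - [0,0,0,0,0,-2,6.0]

```text
clock: 17.72
position: [0.6571, -0.0229, 0.0784]
tcp_rot: [[0.012, 0.988, 0.153], [-0.004, 0.153, -0.988], [-1.0, 0.011, 0.006]]
force: [0.4, 0.1, -1.7]
width: 0.717
```

Call:
play_rows:
  steps:
    - [0,0,0,0,0,0,6.0]
    - [0,0,0,0,0,0,6.0]

```text
clock: 17.88
position: [0.653, -0.0216, 0.0733]
tcp_rot: [[0.002, 0.988, 0.153], [-0.002, 0.153, -0.988], [-1.0, 0.002, 0.002]]
force: [0.9, 0.2, -1.1]
width: 0.721
```

Call:
play_rows:
  steps:
    - [0,0,0,0.2,-0.15,-1.5,6.0]
    - [0,0,0,0,0,-1.2,6.0]
    - [0,0,0,0,0,-0.5,6.0]
    - [0,0,0,0,0,0,6.0]

```text
clock: 18.22
position: [0.6566, -0.0223, 0.0422]
tcp_rot: [[0.007, 0.988, 0.154], [-0.002, 0.154, -0.988], [-1.0, 0.006, 0.003]]
force: [-0.2, 0.6, -1.5]
width: 0.717
```

Call:
play_rows:
  steps:
    - [0.002,0.007,0,-0.2,-0.1,-0.8,6.0]
    - [0,0,0,0,0,-0.2,6.0]
    - [0,0,0,0,0,0,6.0]

```text
clock: 18.47
position: [0.6552, -0.0233, 0.0322]
tcp_rot: [[0.0, 0.988, 0.155], [-0.001, 0.155, -0.988], [-1.0, 0.0, 0.001]]
force: [0.6, 0.2, -2.8]
width: 0.719
```

Call:
play_rows:
  steps:
    - [0,0,0,0,0,-0.25,6.0]
    - [0,0,0,0,0,-0.15,6.0]

```text
clock: 18.63
position: [0.6557, -0.0234, 0.0287]
tcp_rot: [[0.001, 0.988, 0.155], [-0.001, 0.155, -0.988], [-1.0, 0.001, 0.001]]
force: [-4.5, -0.2, 6.7]
width: 0.721
```

Call:
play_rows:
  steps:
    - [0,0,0,0,0,0.05,7.2]
    - [0,0,0,0,0,0,7.8]
    - [0,0,0,0,0,0,9]
    - [0,0,0,0,0,0,9]

```text
clock: 18.97
position: [0.6577, -0.0238, 0.0316]
tcp_rot: [[0.006, 0.988, 0.155], [-0.002, 0.155, -0.988], [-1.0, 0.006, 0.003]]
force: [-0.2, -0.2, 0.6]
width: 0.933
```

Call:
play_rows:
  steps:
    - [0,0,0,0,0,0.5,9]
    - [0,0,0,0,0,1.5,9]
    - [0,0,0,0,0,3,9]
    - [0,0,0,0,0,3,9]
    - [0,0,0,0,0,1,9]

```text
clock: 19.38
position: [0.6552, -0.0233, 0.1249]
tcp_rot: [[0.0, 0.988, 0.155], [-0.0, 0.155, -0.988], [-1.0, 0.0, 0.0]]
force: [0.5, -0.7, 1.0]
width: 0.958
```

Call:
play_rows:
  steps:
    - [0,0,0.1,-3,1.3,0,9]
    - [0,0,0.1,-3,1.3,0,9]
    - [0,0,0,-3,1.3,0,9]
    - [0,0,0,-3,1.3,0,9]
    - [0,0,0,0,0,0,9]

```text
clock: 19.8
position: [0.5351, 0.0286, 0.1325]
tcp_rot: [[0.014, 0.934, 0.356], [-0.002, 0.356, -0.935], [-1.0, 0.013, 0.007]]
force: [-0.3, -1.0, -0.5]
width: 0.96
```

Call:
play_rows:
  steps:
    - [0,0,0,0,0,0,8.5]
    - [0,0,0,0,0,0,8.5]

```text
clock: 19.97
position: [0.5349, 0.0289, 0.1337]
tcp_rot: [[0.017, 0.934, 0.357], [-0.002, 0.357, -0.934], [-1.0, 0.015, 0.008]]
force: [0.3, 0.4, -0.1]
width: 0.906
```

Call:
play_rows:
  steps:
    - [0.002,0.017,0,-3.9,2,0,8.5]
    - [0,0,0,0,0,-2,8.5]
    - [0,0,0,0,0,-2,8.5]
    - [0,0,0,0,0,0,8.5]
    - [0,0,0,0,0,0,8.5]

```text
clock: 20.38
position: [0.5038, 0.0461, 0.0973]
tcp_rot: [[0.009, 0.935, 0.354], [-0.002, 0.354, -0.935], [-1.0, 0.008, 0.005]]
force: [0.6, -0.1, -0.3]
width: 0.904
```

```bash
python3 - <<'E'
from h import *
snap('scene','s5',(220,130,370,250),5)
o=ctrl.get_obs();print(o['position'],o['tcp_rot'],o['force'])
E
```

```text
[0.50361928 0.04609926 0.09714983] [[ 0.00894171  0.93532676  0.35367203]
 [-0.00184965  0.35370103 -0.9353567 ]
 [-0.99995831  0.00770952  0.00489272]] [-0.65686648 -0.75647639  0.01081893]
```

View pics/s5.png

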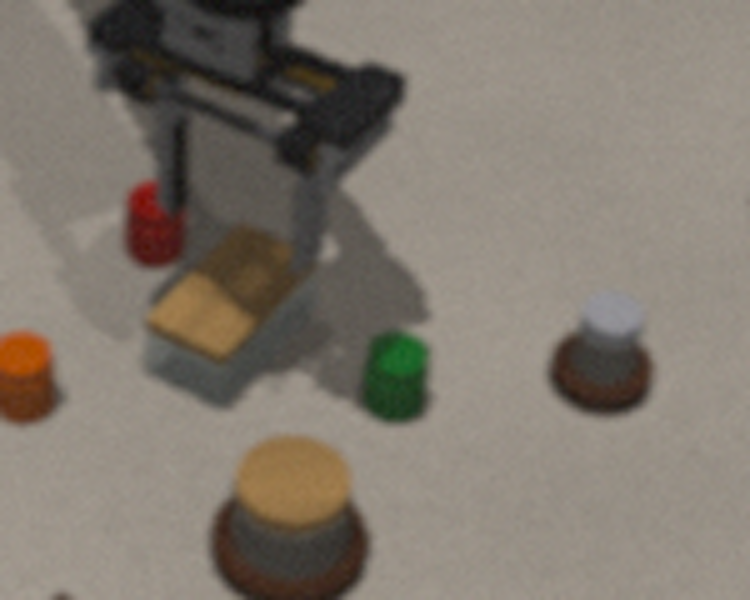

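The picture shows the drum (crop 293,480) and the small round jar (612,320) centred on their plinths, and the oblong jar (235,290) unmoved under the open jaws.

Call:
play_rows:
  steps:
    - [0.002,0.01,0,-0.8,0.25,-1.5,8.5]
    - [0,0,0,-0.1,0,-0.5,8.5]
    - [0,0,0,0,0,0,8.5]
    - [0,0,0,0,0,0,8.5]

```text
clock: 20.77
position: [0.497, 0.0477, 0.0776]
tcp_rot: [[0.002, 0.936, 0.352], [-0.0, 0.352, -0.936], [-1.0, 0.001, 0.001]]
force: [-0.0, 0.1, 0.7]
width: 0.903
```

Call:
play_rows:
  steps:
    - [0,0.005,0,-0.35,0,-1.2,8.5]
    - [0,0,0,0,0,0,8.5]

```text
clock: 20.93
position: [0.4939, 0.0476, 0.0652]
tcp_rot: [[-0.002, 0.936, 0.352], [-0.0, 0.352, -0.936], [-1.0, -0.002, -0.0]]
force: [0.8, -0.3, -0.2]
width: 0.909
```

Call:
play_rows:
  steps:
    - [0,0,0,0.3,0.1,-1.5,8.5]
    - [0,0.002,0,0,0,-1,8.5]
    - [0,0,0,0,0,0,8.5]

```text
clock: 21.18
position: [0.4973, 0.0485, 0.0393]
tcp_rot: [[-0.003, 0.936, 0.352], [-0.001, 0.352, -0.936], [-1.0, -0.003, -0.001]]
force: [0.1, -0.5, 0.3]
width: 0.904
```

Call:
play_rows:
  steps:
    - [0,0.003,0,-0.2,0,-1.2,8.5]
    - [0,0,0,0,0,-0.8,8.5]
    - [0,0,0,0,0,0,8.5]

```text
clock: 21.43
position: [0.4952, 0.0484, 0.0178]
tcp_rot: [[-0.007, 0.936, 0.353], [-0.001, 0.353, -0.936], [-1.0, -0.006, -0.002]]
force: [0.6, 0.3, 0.8]
width: 0.905
```

Call:
play_rows:
  steps:
    - [0.001,-0.007,0,0.3,0,-0.5,8]
    - [0,0,0,0,0,0,7.5]
    - [0,0,0,0,0,0,7]

```text
clock: 21.68
position: [0.4983, 0.0484, 0.012]
tcp_rot: [[0.001, 0.936, 0.352], [0.001, 0.352, -0.936], [-1.0, 0.001, -0.0]]
force: [0.3, 0.2, 0.5]
width: 0.767
```

Call:
play_rows:
  steps:
    - [0,0,0,0,0,0,6.5]
    - [0,0,0,0,0,0,6.1]
    - [0,0,0,0,0,0,5.8]
    - [0,0,0,0,0,0,5.3]
    - [0,0,0,0,0,0,5.3]
  grip_force: 30

```text
clock: 22.1
position: [0.4983, 0.0483, 0.0124]
tcp_rot: [[0.001, 0.936, 0.353], [0.0, 0.353, -0.936], [-1.0, 0.001, 0.0]]
force: [0.3, -0.7, -2.1]
width: 0.636
```

Call:
play_rows:
  steps:
    - [0,0,0,0,0,0,5.2]
    - [0,0,0,0,0,0,5.2]

```text
clock: 22.27
position: [0.4983, 0.0483, 0.0124]
tcp_rot: [[0.001, 0.936, 0.353], [0.0, 0.353, -0.936], [-1.0, 0.001, 0.0]]
force: [0.2, -0.4, -1.7]
width: 0.64
```

Call:
play_rows:
  steps:
    - [0,0,0,0,0,0.5,5.2]
    - [0,0,0,0,0,1.5,5.2]
    - [0,0,0,0,0,3,5.2]
    - [0,0,0,0,0,3,5.2]
    - [0,0,0,0,0,3,5.2]

```text
clock: 22.68
position: [0.4883, 0.0496, 0.1171]
tcp_rot: [[-0.022, 0.936, 0.352], [0.004, 0.352, -0.936], [-1.0, -0.019, -0.011]]
force: [-0.0, 0.0, -3.6]
width: 0.636
```

Call:
play_rows:
  steps:
    - [0,0,0,0,0,2,5.2]
    - [0,0,0,0.8,-1.2,0,5.2]
    - [0,0,-0.05,1.6,-2.6,0,5.2]
    - [0,0,-0.05,2,-3,0,5.2]
    - [0,0,-0.05,2,-3,0,5.2]

```text
clock: 23.1
position: [0.5544, -0.0478, 0.1435]
tcp_rot: [[-0.011, 0.977, 0.212], [0.006, 0.212, -0.977], [-1.0, -0.01, -0.008]]
force: [0.5, -0.1, -3.6]
width: 0.636
```

Call:
play_rows:
  steps:
    - [0,0,-0.05,2,-3,0,5.2]
    - [0,0,0,2,-3,0,5.2]
    - [0,0,0,2,-3,0,5.2]
    - [0,0,0,1.6,-2.5,0,5.2]
    - [0,0,0,0,0,0,5.2]

```text
clock: 23.52
position: [0.6327, -0.1772, 0.1348]
tcp_rot: [[-0.017, 0.988, 0.153], [0.007, 0.153, -0.988], [-1.0, -0.016, -0.009]]
force: [-0.4, -0.0, -2.9]
width: 0.634
```

Call:
play_rows:
  steps:
    - [-0.007,-0.017,0,1.8,-1.8,0,5.2]
    - [0,0,0,1.7,-1.8,0,5.2]
    - [0,0,0,0,0,-2,5.2]
    - [0,0,0,0,0,-2,5.2]
    - [0,0,0,0,0,0,5.2]

```text
clock: 23.93
position: [0.6657, -0.2196, 0.0836]
tcp_rot: [[-0.009, 0.989, 0.148], [0.004, 0.148, -0.989], [-1.0, -0.008, -0.005]]
force: [-1.5, 0.5, -5.4]
width: 0.636
```

Call:
play_rows:
  steps:
    - [0,0,0,0,0,0,5.2]
    - [0,0,0,0,0,0,5.2]

```text
clock: 24.1
position: [0.6637, -0.2193, 0.0804]
tcp_rot: [[-0.014, 0.989, 0.147], [0.006, 0.147, -0.989], [-1.0, -0.013, -0.008]]
force: [-0.2, 0.0, -3.1]
width: 0.631
```

Call:
play_rows:
  steps:
    - [-0.006,-0.014,0.01,0.5,0.6,-1.5,5.2]
    - [0,0,0,0,0,-1.2,5.2]
    - [0,0,0,0,0,0,5.2]
    - [0,0,0,0,0,0,5.2]

```text
clock: 24.43
position: [0.6696, -0.2135, 0.0554]
tcp_rot: [[0.003, 0.987, 0.158], [-0.001, 0.158, -0.987], [-1.0, 0.002, 0.002]]
force: [1.2, 0.2, -3.8]
width: 0.639
```

Call:
play_rows:
  steps:
    - [0.001,0.003,0,-0.2,0,-1,5.2]
    - [0,0,0,0,0,-0.6,5.2]
    - [0,0,0,0,0,0,5.2]

```text
clock: 24.68
position: [0.6684, -0.2143, 0.0407]
tcp_rot: [[0.002, 0.987, 0.158], [-0.002, 0.158, -0.987], [-1.0, 0.002, 0.002]]
force: [-0.4, 0.3, -4.2]
width: 0.637
```

Call:
play_rows:
  steps:
    - [0.002,0.002,0,-0.1,0.1,-0.7,5.2]
    - [0,0,0,0,0,-0.2,5.2]
    - [0,0,0,0,0,0,5.2]

```text
clock: 24.93
position: [0.6675, -0.2137, 0.0312]
tcp_rot: [[0.001, 0.987, 0.158], [-0.0, 0.158, -0.987], [-1.0, 0.0, 0.0]]
force: [0.4, -0.4, -4.3]
width: 0.635
```

```bash
python3 - <<'E'
from h import *
snap('scene','s6',(120,200,320,330),4)
o=ctrl.get_obs();print(o['position'],o['tcp_rot'],o['force'])
E
```

```text
[ 0.66728564 -0.21353368  0.03112117] [[ 9.53736624e-05  9.87477891e-01  1.57757426e-01]
 [-2.72509714e-05  1.57757429e-01 -9.87477895e-01]
 [-9.99999995e-01  8.98803403e-05  4.19556355e-05]] [-0.54720289  0.44005611 -3.80956037]
```

View pics/s6.png

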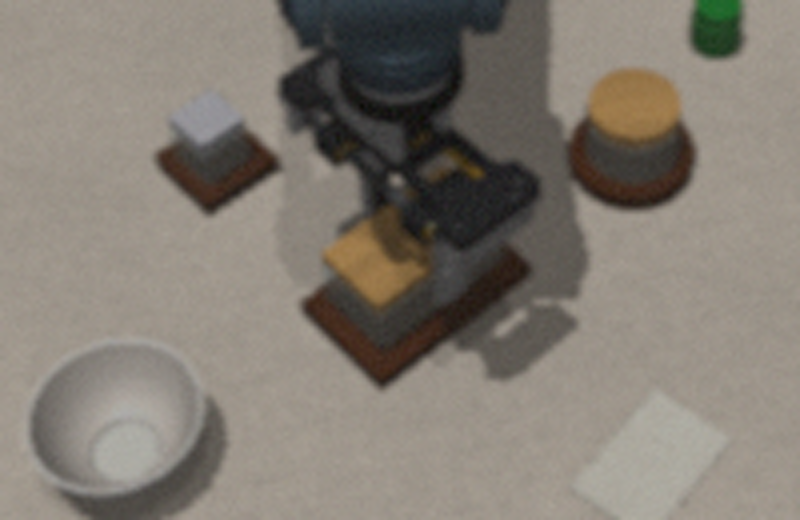

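The oblong jar is over its plinth and parallel to it, with the square and drum jars centred on theirs. Lowering it the last 4 mm.

Call:
play_rows:
  steps:
    - [0,0,0,0,0,-0.25,5.2]
    - [0,0,0,0,0,-0.15,5.2]
    - [0,0,0,0,0,-0.1,5.2]

```text
clock: 25.23
position: [0.6678, -0.2138, 0.0274]
tcp_rot: [[0.0, 0.987, 0.158], [-0.0, 0.158, -0.987], [-1.0, 0.0, 0.0]]
force: [-5.2, 2.6, 6.8]
width: 0.635
```

Call:
play_rows:
  steps:
    - [0,0,0,0,0,0.05,6.3]
    - [0,0,0,0,0,0,7]
    - [0,0,0,0,0,0,8]
    - [0,0,0,0,0,0,8]

```text
clock: 25.57
position: [0.6709, -0.2153, 0.0317]
tcp_rot: [[0.008, 0.987, 0.158], [-0.004, 0.158, -0.987], [-1.0, 0.007, 0.005]]
force: [1.0, 0.1, 0.1]
width: 0.835
```

Call:
play_rows:
  steps:
    - [0,0,0,0,0,0.5,8]
    - [0,0,0,0,0,1.5,8]
    - [0,0,0,0,0,3,8]
    - [0,0,0,0,0,4,8]
    - [0,0,0,0,0,4,8]

```text
clock: 25.98
position: [0.6644, -0.2123, 0.1578]
tcp_rot: [[-0.009, 0.987, 0.157], [0.004, 0.158, -0.988], [-1.0, -0.008, -0.006]]
force: [0.6, -1.1, 0.3]
width: 0.853
```

Call:
play_rows:
  steps:
    - [0,0,0,-4,2,1,8]
    - [0,0,0,-4,2,0,8]
    - [0,0,0,-4,2,0,8]
    - [0,0,0,-4,2,0,8]
    - [0,0,0,-4,2,0,8]

```text
clock: 26.4
position: [0.4832, -0.1231, 0.1893]
tcp_rot: [[0.026, 0.987, 0.155], [-0.014, 0.156, -0.988], [-1.0, 0.024, 0.018]]
force: [-0.4, 0.2, 0.9]
width: 0.851
```

Call:
play_rows:
  steps:
    - [0,0,0,0,0,0,8]
    - [0,0,0,0,0,0,8]
    - [0,0,0,0,0,0,8]

```text
clock: 26.65
position: [0.4761, -0.1185, 0.1908]
tcp_rot: [[0.027, 0.987, 0.157], [-0.014, 0.158, -0.987], [-1.0, 0.025, 0.018]]
force: [0.5, -0.6, -0.4]
width: 0.853
```

```bash
python3 - <<'E'
from h import *
snap('top','t7',(80,110,420,225),2.3)
im=cv2.imread('pics/t7_raw.png')
b,g,r_=[im[:,:,k].astype(int) for k in range(3)]
m=((r_-b>45)&(g-b>15)&(r_>110)).astype(np.uint8); m[:120]=0;m[225:]=0
n,l,s,c=cv2.connectedComponentsWithStats(m)
for i in range(1,n):
    if s[i,4]>60:
        W=np.array([at('top',u,v,.065)[:2] for u,v in np.argwhere(l==i)[:,::-1]]).astype(np.float32)
        r=cv2.minAreaRect(W); print('wood',c[i].round(1),'rect',np.round(r[0],4),np.round(r[1],4),round(r[2],1))
for x0,x1,y0,y1 in((165,195,130,170),(320,350,185,215)):
    m=((im.min(2)>125)&(abs(b-r_)<14)).astype(np.uint8);k=np.zeros_like(m);k[y0:y1,x0:x1]=m[y0:y1,x0:x1]
    n,l,s,c=cv2.connectedComponentsWithStats(k);print(s[1:,4],c[1:].round(1))
    for i in range(1,n):
        if s[i,4]>40: print(at('top',*c[i],.06).round(4))
o=ctrl.get_obs();print(o['position'],o['force'],o['clock'])
E
```

```text
wood [313.1 143.7] rect [ 0.6684 -0.2137] [0.057  0.1073] 9.1
wood [252.6 147.7] rect [ 0.6573 -0.0233] [0.0596 0.0617] 89.7
[105] [[174.6 149. ]]
[0.6549 0.2211 0.06  ]
[131] [[336.  198.8]]
[ 0.494  -0.2791  0.06  ]
[ 0.47693874 -0.11895275  0.19125097] [ 1.03829273 -0.25850202 -0.00155382] 26.7
```

View pics/t7.png

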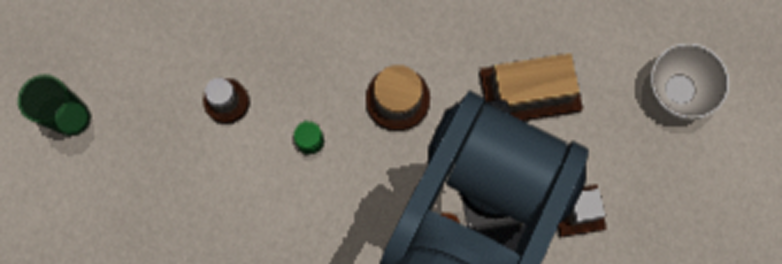

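All four jars are on their plinths with offsets of 4 mm or less. The square jar is partly hidden by the arm in this view, but its earlier clear view showed about 4 mm. The tumbler and bowl have not moved and the gripper is clear, so I'm handing in.

```bash
python3 -c "
from plant import ctrl
print(ctrl.job_done())"
```

```text
the job is handed in; nothing more can be done
None
```

I took both stacks apart and set all four jars down on their matching plinths. The job was handed in at about 27 s of the 115 s allowed. Each jar was lowered until light contact (7–9 N) and then released.

| Jar | Measured offset from plinth centre | Alignment |
|---|---|---|
| Oblong | about 1 mm | within about 0.1° |
| Large round | about 2 mm | – |
| Small round | about 2.5 mm | – |
| Small square | about 4 mm | parallel by eye in the pictures |

- **One check disagreed:** in the last top picture the arm partly hid the square jar, and that reading gave about 5 mm. The 4 mm figure comes from an earlier clear view, and I did not touch the jar after that.
- **Left alone:** the tumbler and bowl look undisturbed in the last picture, judged by eye and not measured. I did not touch the look-alikes.

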